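# Put the blue mosaic tiles back in their box

## Task

Pour all five loose blue tiles from the blue-handled scoop into the open wooden box with the blue sample tile on its front. Stand the empty scoop upright in the blue-marked hollow of the scoop stand, and shut the blue box's lid fully. The terracotta box is still in use, so leave its lid standing open, and do not disturb the other things on the bench.

Things in the scene. Friction and masses are not known exactly. Their poses are not given: they have to be found in the camera images.
- box_blue: wooden tile box with hinged lid, 110 (x) x 130 (y) x 60 mm high, walls and floor 7 mm, open on top; a cobalt-blue sample tile in a brass frame on its front (-x) face; a few blue tiles of old stock stuck to its floor (up to 18 mm above the bench). Origin: centre of its underside; z up; front towards the robot. Fixed to the bench
- lid_blue (a joint): blue box's lid angle: 0 = shut on the rim, 1.9 rad = stop, leaning back past upright. Stiff hinge along the box's far (+x) top edge: the lid stays where it is left; about 1.5 N at its edge swings it. Lid 122 mm from hinge to free edge, 130 wide, 9 thick, standing 12 mm over the box's front when shut; no knob
- lid_blue_edge (a point): middle of the free edge of the blue box's lid (mid thickness), 122 mm from the hinge
- lid_blue_hinge (a point): middle of the blue lid's hinge line, on the lid's underside; y along the hinge
- box_terra: the same kind of box for terracotta tiles (terracotta sample tile on its front, same sizes and axes); its lid stands open too and stays open. Fixed to the bench
- lid_terra (a joint): angle of the terracotta box's lid, same meaning as lid_blue
- stand: scoop stand: wooden board 145 (x) x 225 (y) x 20 mm with two round hollows 77 mm across and 10 mm deep, 112 mm apart, each marked by a sample tile let in behind it (+x): blue behind the one at +y, terracotta behind the one at -y; both are empty. Origin: centre of its underside; -x side towards the robot. Fixed to the bench
- stand_hole0 (a point): centre of the blue-marked hollow at the level of the board's top face, 20 mm above the bench; the hollow's floor is 10 mm lower
- scoop: steel measuring scoop, blue handle, holding the five loose blue tiles. Round cup, 64 mm across at the base, 100 at the rim, 48 high, wall and floor 3 mm. Straight round handle 16 mm thick along the scoop's -x, from 58 to 146 mm from the cup's axis, its centre line 42 mm above the underside. Origin: centre of the cup's underside; z up through the mouth; about 0.12 kg empty
- scoop_grip (a point): middle of the scoop's handle, 100 mm from the cup's axis, 42 mm above its underside
- scoop_mouth (a point): centre of the scoop's rim, 48 mm above its underside
- pot_yellow: yellow plastic pot with screw lid, 62 mm across, 53 mm high; bystander. Origin: centre of its underside
- cork_block: cork sanding block 55 x 95 x 35 mm; bystander. Origin: centre of its underside
- tile0: loose cobalt-blue glazed tile 19 x 19 x 11 mm, 12 g, slippery, at the start in the blue-handled scoop; origin: centre of one square face
- tile1: loose cobalt-blue glazed tile 19 x 19 x 11 mm, 12 g, slippery, at the start in the blue-handled scoop; origin: centre of one square face
- tile2: loose cobalt-blue glazed tile 19 x 19 x 11 mm, 12 g, slippery, at the start in the blue-handled scoop; origin: centre of one square face
- tile3: loose cobalt-blue glazed tile 19 x 19 x 11 mm, 12 g, slippery, at the start in the blue-handled scoop; origin: centre of one square face
- tile4: loose cobalt-blue glazed tile 19 x 19 x 11 mm, 12 g, slippery, at the start in the blue-handled scoop; origin: centre of one square face

How it is judged:
By the outcome, as a careful person would: the job done as asked, in the order asked, and still so for the second after the job is handed in, with the robot touching nothing.
It also fails if it takes over 64 s, if anything falls off the work surface, if the arm or the gripper's body presses on something with over 40 N, if the wrist force passes 120 N, or if a joint passes its speed limit or range.

## Robot

A 6-joint arm with a two-finger parallel gripper is mounted at the origin on a cart in front of the work surface, level with it; the furniture and walls round the work are solid. World frame = base frame: x ahead of the robot, y to its left, z up, the work surface at z = 0. Lengths are in mm, angles in rad, forces in N, time in s.
With the tool pointing down it reaches from about 375 to 825 mm from the base axis. Payload 5.5 kg.
Tool frame: the origin (TCP) lies midway between the tips of the shut fingers; the grasp point (between the pads) lies bot.tcp_to_grasp behind it (bot.tcp_to_grasp is the distance from the TCP to the grasp point, in mm); z points along the fingers, y is the direction in which the jaws open and shut (so a half turn about z gives the same grasp; the last joint's range is limited). The gripper opens to 85 mm and grips with 20 to 120 N. Pads are 22 mm wide; open, the fingers measure 114 mm over their backs; the gripper's body (76 mm by 85 mm) begins 54 mm behind the grasp point. The pads swing forward as they close: fully open they stand 13 mm farther back than shut.
Start: joints at [1.283, 0.314, -0.047, 1.21, 0, 1.571], TCP at [170.303, 575.319, 231.299] pointing down, gripper open.
Joint ranges: [-2.67, 2.67], [-0.69, 1.73], [-1.03, 1.25], [-2.08, 2.16], [-1.42, 1.45], [-3.14, 3.14]. Speed limits (rad/s): [2.39, 2.39, 3.01, 3.14, 3.14, 3.14].

## Interface

Orientations are given as a unit quaternion [x, y, z, w].
In Python, from workcell import bot gives the robot as it stands.
- The arm moves only by the tool arm_command, never from a script. Its arguments are lists of equal length, an entry for each row: "gripper": the opening, from -1 (shut) to 1 (fully open); "xyz": the shift along the tool's x, y, z in m, a list of three; "spin": the turn about the tool's z in degrees. A call has 1 to 20 rows; each row is the pose to reach, as a shift and turn from the pose commanded when the call began, along the tool's axes at that moment; what a row does not reach only later rows make up. A row lasts 1/12 s, in which the tool goes at most 41.7 mm and 7.16 degrees, less where a joint would pass 70% of its speed; a pose out of reach is approached as far as the arm can. A call with a gripper value outside its range is refused whole. The fingers move at their own pace and stop on an object; "grip_force" is the grip in N (left out, the last holds). Time passes only in rows, so rows that repeat a pose let the fingers close. It gives the time, the measured TCP pose, the force and the opening at its end, in the units of the state.
- bot.observe(): the state, without advancing time (a new reading comes with each control period).
- bot.read_camera(name): name is "scene" or "side" or "wrist"; returns the picture (384x512x3 uint8, red, green, blue); there is no depth.
- bot.camera_info(name): a dict with "vfov" (degrees; the focal length in pixels is half the picture's height over the tangent of half this angle, whatever the lens; pixels are square), "cx", "cy" (the principal point, pixels), "position" and "attitude" of the camera in the world. Camera axes: x right, y down, z forward; pixel columns grow to the right and rows downward; lengths in mm; the calibration is good to about 2 mm. The wrist camera is an equidistant fisheye: a pixel r from the principal point sees the ray r / f radians off the axis. A picture is of the moment at which its call begins: read the wrist's pose just before it. camera_info takes no time and is no camera call; for the wrist camera it gives the pose at the moment of the call.
- bot.job_done(): hands the job in, once; it reports no verdict.
Trained networks look in the newest picture that a camera, given by its name, has taken for a name from the list of things; names that differ only in an ending like _2 or _b are one class to them, and where a whole thing is asked for, a point or a joint stands for the part that bears it (a point fixed in the world has none). Each returns a list of dicts, best first, with "p" (0 to 1); they miss things now and then, are a little off and sometimes report something else, mostly with a low value. They report only what shows in the picture. A call takes as long as a camera call.
- bot.boxes_of(label, camera): "position" ([x, y, z] in mm, in world coordinates, good to about 4 mm: the middle of the surface that is visible of it).
- bot.mark_of(label, camera): "position" ([x, y, z] in mm, in world coordinates, good to about 4 mm: a listed point, or the origin of a listed thing).
The state is a dict: "clock": time; "qpos": joint angles; "joint_vel": joint speeds; "tau": joint torques, N m; "position": TCP position; "tcp_rot": TCP orientation; "contact_force": force on the tool from outside, world axes, zero at the start; "torque": the same for the moment, N m; "finger_gap": finger opening in mm.
Only numpy, scipy, OpenCV 4.12 (cv2) and the standard library are available. Lean on these libraries where they do the work, as an engineer would, in place of code of your own. Each camera call takes 0.05 s, during which the arm holds its last target. There are 200 camera calls.

## Working session

There is one attempt and no reset: what is moved stays moved. The work goes in short steps, Python scripts to look and compute and a tool call to move; the robot and the scene stay as the last step left them, time stands still between calls to the robot, and variables do not carry over. Pictures are saved under pics/ and viewed, about 8 in all and at most 12, crops included, and the job is handed in when it is done.

Besides the shell and the picture viewer there is one more tool, called after ">>>" by a JSON object that holds its "name" and its "arguments", one argument or row to a line. arm_command: Moves the arm, as the interface text tells. Its arguments: {"type":"object","properties":{"gripper":{"type":"array","items":{"type":"number"}},"xyz":{"type":"array","items":{"type":"array","items":{"type":"number"}}},"spin":{"type":"array","items":{"type":"number"}},"grip_force":{"type":"number"}},"required":["gripper","xyz","spin"]}

```bash
ls; mkdir -p pics
cat > look.py <<'E'
from workcell import bot
import cv2
o=bot.observe(); print({k:(v if not hasattr(v,'tolist') else [round(float(x),3) for x in v]) for k,v in o.items()}, bot.tcp_to_grasp)
E
python3 - <<'E'
import look
from look import *
import numpy as np
ims=[bot.read_camera(c) for c in ("scene","side")]
cv2.imwrite("pics/a.png",cv2.cvtColor(ims[0],cv2.COLOR_RGB2BGR))
cv2.imwrite("pics/b.png",cv2.cvtColor(ims[1],cv2.COLOR_RGB2BGR))
for c in ("scene","side"):
    print(c,bot.camera_info(c))
    for n in "box_blue lid_blue_edge lid_blue_hinge box_terra stand stand_hole0 scoop scoop_grip scoop_mouth pot_yellow cork_block".split():
        r=bot.mark_of(n,c); print(n,[(np.round(d['position']).tolist(),round(d['p'],2)) for d in r[:2]])
E
```

```text
pics
{'clock': 0.0, 'qpos': [1.283, 0.314, -0.048, 1.21, 0.0, 1.571], 'joint_vel': [-0.001, 0.002, 0.001, -0.0, -0.001, -0.001], 'tau': [-0.0, -53.959, 33.975, 0.019, 0.0, 0.0], 'position': [170.137, 574.773, 230.414], 'tcp_rot': [0.143, 0.99, -0.001, -0.0], 'contact_force': [-0.056, -0.376, -0.193], 'torque': [-0.049, -0.008, 0.068], 'finger_gap': 85.2174077754837} 18.700000000000003
scene {'vfov': 49.060410943368595, 'cx': 252.4126385920833, 'cy': 191.73311561871645, 'position': array([-137.9542488 , -895.06212353,  960.29875107]), 'attitude': array([ 0.85424213, -0.31518673,  0.14795205, -0.38605426])}
box_blue [([605.0, 36.0, 3.0], 0.65), ([693.0, 39.0, 178.0], 0.46)]
lid_blue_edge [([694.0, 38.0, 179.0], 0.58)]
lid_blue_hinge [([658.0, 37.0, 64.0], 0.7)]
box_terra [([623.0, -148.0, -0.0], 0.89)]
stand [([538.0, -370.0, -2.0], 0.66), ([388.0, -502.0, -1.0], 0.65)]
stand_hole0 [([552.0, -317.0, 22.0], 0.6), ([436.0, -56.0, 48.0], 0.17)]
scoop [([434.0, -58.0, -2.0], 0.64), ([537.0, -370.0, 2.0], 0.37)]
scoop_grip [([428.0, -162.0, 38.0], 0.95)]
scoop_mouth [([437.0, -56.0, 49.0], 
[... 193 characters left out ...]
207060158513, 'position': array([  221.41730394, -1121.20850248,   658.52369084]), 'attitude': array([ 0.85348643, -0.12347171,  0.08670024, -0.49879728])}
box_blue [([650.0, 180.0, 1.0], 0.57)]
lid_blue_edge [([691.0, 36.0, 179.0], 0.85)]
lid_blue_hinge [([656.0, 35.0, 62.0], 0.87), ([421.0, -49.0, 14.0], 0.47)]
box_terra [([387.0, -499.0, -4.0], 0.6), ([623.0, -146.0, 2.0], 0.59)]
stand [([649.0, 181.0, 5.0], 0.65)]
stand_hole0 [([554.0, -316.0, 24.0], 0.88), ([653.0, 178.0, 4.0], 0.24)]
scoop [([440.0, -59.0, 2.0], 0.75)]
scoop_grip [([428.0, -163.0, 44.0], 0.75)]
scoop_mouth [([436.0, -56.0, 53.0], 0.84)]
pot_yellow [([650.0, 180.0, 1.0], 0.56)]
cork_block [([385.0, -498.0, -2.0], 0.72)]
```

View pics/a.png

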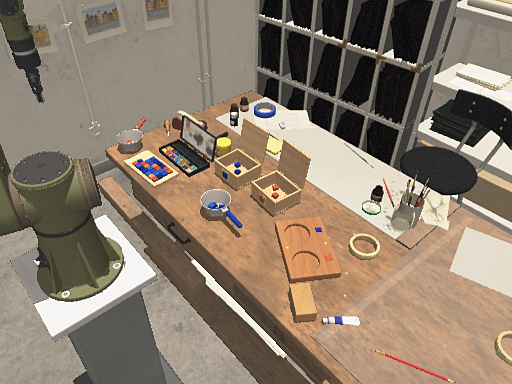

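View pics/b.png

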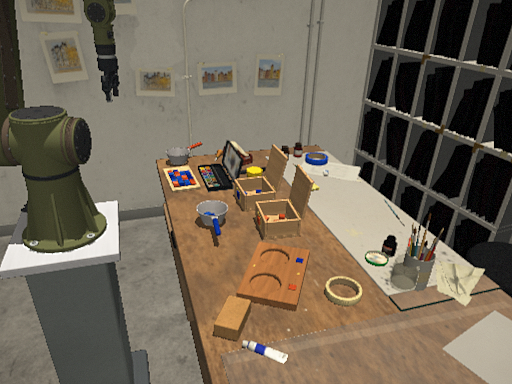

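>>> {"name": "arm_command", "arguments": {
  "gripper": [1,1,1,1,1,1,1,1,1,1,1,1,1,1,1,1,1,1,1,1],
  "xyz": [
    [-0.4,-0.294,-0.02],
    [-0.4,-0.294,-0.02],
    [-0.4,-0.294,-0.02],
    [-0.4,-0.294,-0.02],
    [-0.4,-0.294,-0.02],
    [-0.4,-0.294,-0.02],
    [-0.4,-0.294,-0.02],
    [-0.4,-0.294,-0.02],
    [-0.4,-0.294,-0.02],
    [-0.4,-0.294,-0.02],
    [-0.458,-0.645,0.11],
    [-0.458,-0.645,0.11],
    [-0.458,-0.645,0.11],
    [-0.458,-0.645,0.11],
    [-0.458,-0.645,0.11],
    [-0.458,-0.645,0.11],
    [-0.458,-0.645,0.11],
    [-0.458,-0.645,0.11],
    [-0.458,-0.645,0.11],
    [-0.458,-0.645,0.11]
  ],
  "spin": [-101,-101,-101,-101,-101,-101,-101,-101,-101,-101,-101,-101,-101,-101,-101,-101,-101,-101,-101,-101]
}}

```text
clock: 2.87
position: [422.7, -106.5, 140.5]
tcp_rot: [-0.672, 0.74, -0.0, 0.0]
contact_force: [0.7, 0.9, -0.2]
finger_gap: 85.3
```

```bash
cat > h.py <<'E'
from workcell import bot
import cv2, numpy as np
from scipy.spatial.transform import Rotation as R
def st():
    o=bot.observe(); r=R.from_quat(o['tcp_rot']).as_matrix()
    print('t',round(o['clock'],2),'p',np.round(o['position'],1),'jaw yaw',round(np.degrees(np.arctan2(r[1,1],r[0,1])),1),'tilt z',np.round(r[:,2],3),'F',np.round(o['contact_force'],1),'gap',round(o['finger_gap'],1),'q',np.round(o['qpos'],2))
    return np.array(o['position']),r
def to(*targets):
    p,r=st()
    for t in targets: print(t,'->',np.round(r.T@(np.array(t)-p)/1000,3).tolist())
def pic(c,f,crop=None,s=1):
    im=cv2.cvtColor(bot.read_camera(c),cv2.COLOR_RGB2BGR)
    if crop: a,b,d,e=crop; im=im[b:e,a:d]
    cv2.imwrite('pics/'+f,cv2.resize(im,None,fx=s,fy=s,interpolation=cv2.INTER_CUBIC))
def marks(names,c):
    for n in names.split(): print(c,n,[(np.round(d['position'],1).tolist(),round(d['p'],2)) for d in bot.mark_of(n,c)[:2]])
E
python3 - <<'E'
from h import *
pic('wrist','c.png')
marks('scoop_grip scoop_mouth scoop stand_hole0 box_blue','wrist')
marks('scoop_grip scoop_mouth','side')
to((427,-173,23))
E
```

```text
wrist scoop_grip [([427.4, -158.2, 44.1], 0.98)]
wrist scoop_mouth [([436.4, -60.3, 46.8], 0.85)]
wrist scoop [([437.6, -58.9, -0.1], 0.67)]
wrist stand_hole0 []
wrist box_blue []
side scoop_grip [([428.3, -162.8, 43.8], 0.75)]
side scoop_mouth [([436.3, -55.7, 53.1], 0.84)]
t 3.27 p [ 423.2 -103.4  141.1] jaw yaw 174.6 tilt z [ 0.001  0.    -1.   ] F [ 0.2 -0.3 -0.2] gap 85.4 q [-0.24  0.07 -0.56  0.94  0.   -1.72]
(427, -173, 23) -> [0.069, -0.01, 0.118]
```

View pics/c.png

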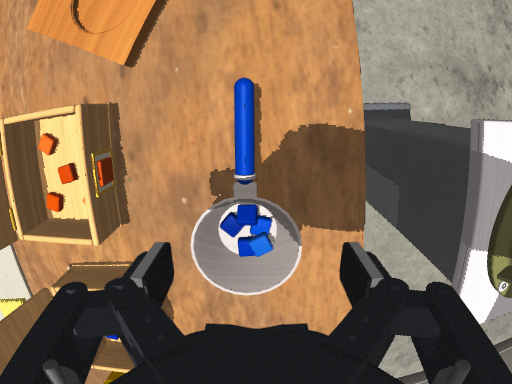

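>>> {"name": "arm_command", "arguments": {
  "gripper": [1,1,1,1,1,1,1,1,1,-1,-1,-1,-1,-1,-1,-1,-1],
  "xyz": [
    [0.069,-0.009,0],
    [0.069,-0.009,0.01],
    [0.069,-0.009,0.05],
    [0.069,-0.009,0.09],
    [0.069,-0.009,0.119],
    [0.069,-0.009,0.119],
    [0.069,-0.009,0.119],
    [0.069,-0.009,0.119],
    [0.069,-0.009,0.119],
    [0.069,-0.009,0.119],
    [0.069,-0.009,0.119],
    [0.069,-0.009,0.119],
    [0.069,-0.009,0.119],
    [0.069,-0.009,0.119],
    [0.069,-0.009,0.119],
    [0.069,-0.009,0.119],
    [0.069,-0.009,0.119]
  ],
  "spin": [0,0,0,0,0,0,0,0,0,0,0,0,0,0,0,0,0],
  "grip_force": 20
}}

```text
clock: 4.68
position: [425.2, -174.2, 21.7]
tcp_rot: [-0.672, 0.74, -0.0, -0.0]
contact_force: [-0.4, 0.1, 0.6]
finger_gap: 15.4
```

Run:
```python
from h import *
st()
```

```text
t 4.68 p [ 425.2 -174.2   21.7] jaw yaw 174.5 tilt z [ 0. -0. -1.] F [-0.4  0.1  0.6] gap 15.4 q [-0.39  0.25 -0.66  0.66 -0.   -1.86]
```

>>> {"name": "arm_command", "arguments": {
  "gripper": [-1,-1,-1,-1,-1,-1,-1,-1,-1,-1,-1],
  "xyz": [
    [-0.004,0,-0.013],
    [-0.0095,0,-0.025],
    [-0.016,0,-0.037],
    [-0.023,0,-0.048],
    [-0.0315,0,-0.058],
    [-0.041,0,-0.068],
    [-0.051,0,-0.077],
    [-0.061,0,-0.085],
    [-0.073,0,-0.092],
    [-0.073,0,-0.092],
    [-0.073,0,-0.092]
  ],
  "spin": [0,0,0,0,0,0,0,0,0,0,0],
  "grip_force": 20
}}

```text
clock: 5.6
position: [432.4, -100.8, 114.0]
tcp_rot: [-0.673, 0.74, -0.0, 0.0]
contact_force: [0.2, -0.4, -2.0]
finger_gap: 15.4
```

Run:
```python
from h import *
st()
marks('scoop scoop_grip scoop_mouth','side');marks('scoop scoop_mouth','scene');marks('scoop scoop_mouth','wrist')
pic('side','d.png',(140,130,300,270),4)
```

```text
t 5.6 p [ 432.4 -100.8  114. ] jaw yaw 174.6 tilt z [ 0.001 -0.001 -1.   ] F [ 0.2 -0.4 -2. ] gap 15.4 q [-0.23  0.11 -0.59  0.87 -0.   -1.71]
side scoop [([439.5, -59.2, 1.6], 0.75)]
side scoop_grip [([428.3, -162.8, 43.8], 0.75)]
side scoop_mouth [([436.3, -55.7, 53.1], 0.84)]
scene scoop [([434.2, -57.6, -2.1], 0.64), ([537.3, -370.4, 1.8], 0.37)]
scene scoop_mouth [([436.9, -56.0, 48.9], 0.61)]
wrist scoop [([437.6, -58.9, -0.1], 0.67)]
wrist scoop_mouth [([436.4, -60.3, 46.8], 0.85)]
```

View pics/d.png

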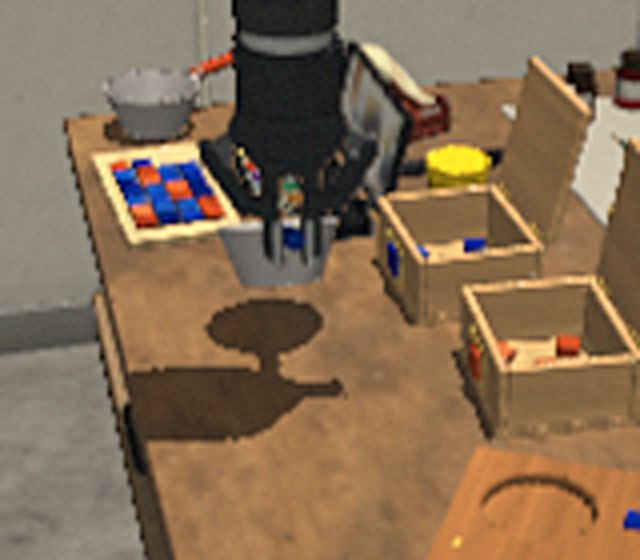

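>>> {"name": "arm_command", "arguments": {
  "gripper": [-1,-1,-1,-1,-1,-1,-1,-1,0,0,0,0,0,0,0,-1,-1,-1,-1,-1],
  "xyz": [
    [0.03,0,0.03],
    [0.05,0,0.055],
    [0.065,0,0.075],
    [0.072,0,0.086],
    [0.073,0,0.09],
    [0.073,0,0.092],
    [0.073,0,0.092],
    [0.073,0,0.092],
    [0.073,0,0.092],
    [0.073,0,0.092],
    [0.073,0,0.092],
    [0.083,0,0.092],
    [0.097,0,0.092],
    [0.097,0,0.092],
    [0.097,0,0.092],
    [0.097,0,0.092],
    [0.097,0,0.092],
    [0.097,0,0.092],
    [0.097,0,0.092],
    [0.097,0,0.092]
  ],
  "spin": [0,0,0,0,0,0,0,0,0,0,0,0,0,0,0,0,0,0,0,0],
  "grip_force": 20
}}

```text
clock: 7.67
position: [422.8, -197.7, 21.6]
tcp_rot: [-0.673, 0.74, 0.0, 0.0]
contact_force: [-0.7, 0.7, -0.2]
finger_gap: 14.8
```

Run:
```python
from h import *
st()
```

```text
t 7.67 p [ 422.8 -197.7   21.6] jaw yaw 174.5 tilt z [-0.  0. -1.] F [-0.7  0.7 -0.2] gap 14.8 q [-0.44  0.26 -0.65  0.66  0.   -1.91]
```

>>> {"name": "arm_command", "arguments": {
  "gripper": [-1,-1,-1,-1,-1,-1,-1,-1,-1,-1,-1],
  "xyz": [
    [-0.005,0,-0.015],
    [-0.01,0,-0.029],
    [-0.017,0,-0.043],
    [-0.025,0,-0.056],
    [-0.034,0,-0.068],
    [-0.044,0,-0.08],
    [-0.055,0,-0.09],
    [-0.067,0,-0.1],
    [-0.08,0,-0.108],
    [-0.08,0,-0.108],
    [-0.08,0,-0.108]
  ],
  "spin": [0,0,0,0,0,0,0,0,0,0,0],
  "grip_force": 20
}}

```text
clock: 8.58
position: [430.9, -118.1, 129.9]
tcp_rot: [-0.673, 0.74, -0.001, 0.0]
contact_force: [0.1, -2.1, 0.0]
finger_gap: 15.2
```

Run:
```python
from h import *
st()
pic('side','e.png',(140,130,300,270),4)
marks('scoop scoop_grip scoop_mouth','side')
```

```text
t 8.58 p [ 430.9 -118.1  129.9] jaw yaw 174.6 tilt z [ 0.001 -0.001 -1.   ] F [ 0.1 -2.1  0. ] gap 15.2 q [-0.27  0.1  -0.56  0.91 -0.   -1.74]
side scoop [([439.6, -50.5, 28.1], 0.63)]
side scoop_grip [([431.3, -92.1, 123.7], 0.72)]
side scoop_mouth [([441.5, -15.6, 60.6], 0.86)]
```

View pics/e.png

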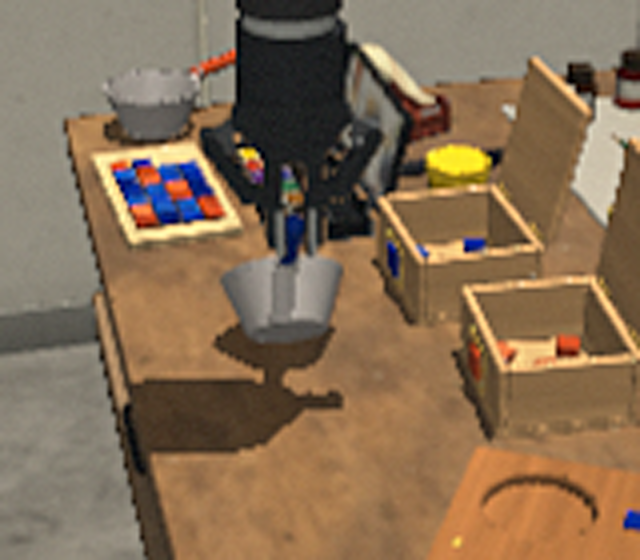

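>>> {"name": "arm_command", "arguments": {
  "gripper": [-1,-1,-1,-1,-1,-1,-1,-1,-1,-1,-1,-1,-1,-1,-1,-1,-1,-1,-1,-1],
  "xyz": [
    [0,0,0],
    [0,0,0],
    [0,0,0],
    [0,0,-0.02],
    [0,0,-0.045],
    [0,0,-0.07],
    [0,0,-0.09],
    [-0.01,0,-0.1],
    [-0.025,-0.002,-0.1],
    [-0.04,-0.004,-0.1],
    [-0.055,-0.006,-0.1],
    [-0.07,-0.008,-0.1],
    [-0.085,-0.011,-0.1],
    [-0.1,-0.014,-0.1],
    [-0.115,-0.017,-0.1],
    [-0.13,-0.019,-0.1],
    [-0.145,-0.021,-0.1],
    [-0.157,-0.021,-0.1],
    [-0.157,-0.021,-0.1],
    [-0.157,-0.021,-0.1]
  ],
  "spin": [0,0,0,0,0,0,0,5,12,19,26,33,40,47,54,61,68,75,82,85],
  "grip_force": 110
}}

```text
clock: 10.45
position: [466.0, 36.6, 229.1]
tcp_rot: [0.006, 1.0, 0.0, -0.001]
contact_force: [0.2, 1.0, -2.3]
finger_gap: 12.7
```

Run:
```python
from h import *
p,r=st()
for c in('side','scene'):
    pic(c,'f_%s.png'%c,(140,100,320,235),4)
    marks('scoop scoop_grip scoop_mouth box_blue lid_blue_edge lid_blue_hinge tile0',c)
pic('wrist','f_w.png'); marks('box_blue scoop scoop_mouth lid_blue_hinge lid_blue_edge','wrist')
```

```text
t 10.45 p [466.   36.6 229.1] jaw yaw 89.3 tilt z [-0.001  0.    -1.   ] F [ 0.2  1.  -2.3] gap 12.7 q [ 0.08  0.07 -0.35  1.15  0.    0.09]
side scoop [([537.5, 37.3, 127.0], 0.77), ([536.4, -370.6, 1.6], 0.51)]
side scoop_grip [([492.0, 33.0, 224.5], 0.73)]
side scoop_mouth [([570.5, 35.7, 159.8], 0.59)]
side box_blue [([609.5, 33.0, 3.6], 0.82), ([540.6, -373.3, 5.0], 0.69)]
side lid_blue_edge [([692.5, 32.0, 178.8], 0.68)]
side lid_blue_hinge [([657.8, 32.9, 61.8], 0.91)]
side tile0 []
scene scoop [([535.8, 32.6, 123.1], 0.97)]
scene scoop_grip [([494.6, 33.2, 222.0], 0.78)]
scene scoop_mouth [([567.1, 37.0, 157.6], 0.6), ([496.2, 33.8, 220.4], 0.46)]
scene box_blue [([607.0, 34.7, 3.7], 0.68)]
scene lid_blue_edge [([691.9, 40.1, 177.7], 0.79)]
scene lid_blue_hinge [([658.3, 39.9, 64.9], 0.66), ([571.6, 34.9, 155.8], 0.38)]
scene tile0 []
wrist box_blue [([602.9, 37.3, -2.8], 0.77)]
wrist scoop [([538.1, 39.6, 120.4], 0.78)]
wrist scoop_mouth [([552.6, -316.9, 18.3], 0.72), ([571.9, 36.0, 159.8], 0.66)]
wrist lid_blue_hinge [([662.2, 38.5, 57.5], 0.79)]
wrist lid_blue_edge []
```

View pics/f_side.png

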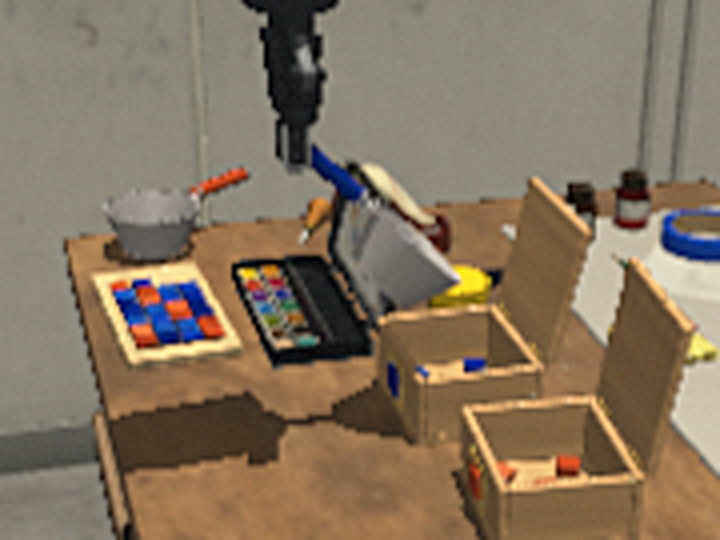

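>>> {"name": "arm_command", "arguments": {
  "gripper": [-1,-1,-1,-1,-1,-1,-1,-1],
  "xyz": [
    [-0.02,0,0],
    [-0.04,0,0],
    [-0.047,0,0.01],
    [-0.047,0,0.03],
    [-0.047,0,0.05],
    [-0.047,0,0.065],
    [-0.047,0,0.072],
    [-0.047,0,0.072]
  ],
  "spin": [0,0,0,0,0,0,0,0],
  "grip_force": 110
}}

```text
clock: 12.22
position: [511.4, 35.4, 155.4]
tcp_rot: [0.004, 1.0, -0.0, -0.002]
contact_force: [-0.5, 0.8, -1.8]
finger_gap: 12.0
```

Run:
```python
from h import *
st()
for c in('side','scene'):
    pic(c,'g_%s.png'%c,(140,100,320,235),4); marks('scoop scoop_grip scoop_mouth',c)
```

```text
t 12.22 p [511.4  35.4 155.4] jaw yaw 89.5 tilt z [-0.004 -0.    -1.   ] F [-0.5  0.8 -1.8] gap 12.0 q [ 0.07  0.2  -0.37  1.    0.    0.08]
side scoop [([583.5, 34.0, 49.9], 0.64)]
side scoop_grip [([541.3, 37.3, 152.3], 0.84)]
side scoop_mouth [([616.3, 39.1, 85.5], 0.6), ([660.2, 36.4, 62.3], 0.22)]
scene scoop [([583.7, 35.8, 52.2], 0.9), ([663.4, 39.3, 63.3], 0.33)]
scene scoop_grip [([542.1, 33.0, 150.3], 0.62)]
scene scoop_mouth [([618.4, 34.9, 85.8], 0.94), ([555.6, -318.8, 21.8], 0.29)]
```

>>> {"name": "arm_command", "arguments": {
  "gripper": [-1,-1,-1,-1,-1,-1,-1,-1,-1,-1,-1,-1,-1,-1,-1,-1],
  "xyz": [
    [-0.01,0,-0.01],
    [-0.02,0,-0.019],
    [-0.03,0,-0.027],
    [-0.041,0,-0.034],
    [-0.052,0,-0.041],
    [-0.064,0,-0.047],
    [-0.076,0,-0.052],
    [-0.089,0,-0.056],
    [-0.102,0,-0.059],
    [-0.115,0,-0.061],
    [-0.123,0,-0.062],
    [-0.13,0,-0.063],
    [-0.135,0,-0.063],
    [-0.135,0,-0.063],
    [-0.135,0,-0.063],
    [-0.135,0,-0.063]
  ],
  "spin": [0,0,0,0,0,0,0,0,0,0,0,0,0,0,0,0],
  "grip_force": 20
}}

```text
clock: 13.95
position: [648.4, 34.4, 220.7]
tcp_rot: [0.004, 1.0, 0.0, 0.0]
contact_force: [-1.2, -0.1, -2.4]
finger_gap: 12.3
```

Run:
```python
from h import *
st()
for c in('side','scene'):
    pic(c,'h_%s.png'%c,(140,100,320,235),4); marks('scoop scoop_grip scoop_mouth lid_blue_edge',c)
```

```text
t 13.95 p [648.4  34.4 220.7] jaw yaw 89.5 tilt z [ 0.001  0.    -1.   ] F [-1.2 -0.1 -2.4] gap 12.3 q [0.05 0.41 0.07 1.23 0.   0.06]
side scoop [([606.1, 32.8, 104.3], 0.85)]
side scoop_grip [([642.8, 33.3, 205.0], 0.7)]
side scoop_mouth [([654.9, 36.0, 107.0], 0.74), ([613.0, 33.5, 2.0], 0.44)]
side lid_blue_edge [([692.8, 35.6, 174.8], 0.75)]
scene scoop [([602.8, 34.3, 102.1], 0.93)]
scene scoop_grip [([645.6, 32.5, 202.2], 0.67), ([661.5, 42.0, 61.3], 0.49)]
scene scoop_mouth [([652.9, 35.1, 101.5], 0.75)]
scene lid_blue_edge [([694.5, 39.7, 178.6], 0.9)]
```

View pics/h_side.png

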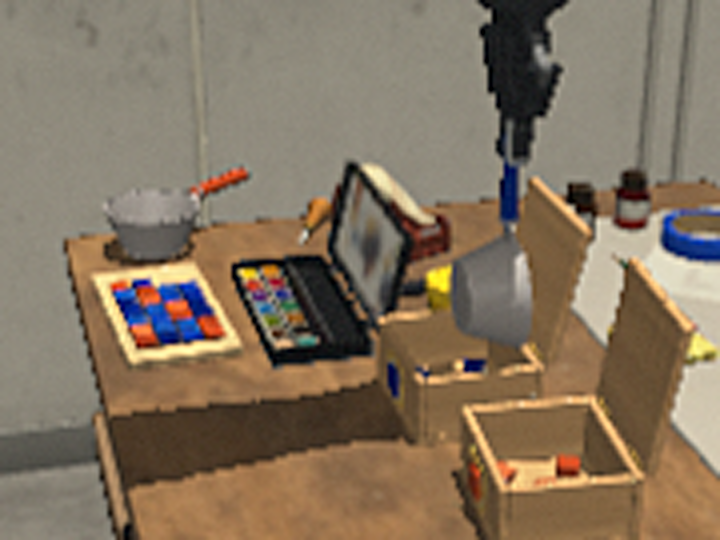

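>>> {"name": "arm_command", "arguments": {
  "gripper": [-1,-1,-1,-1,-1,-1,-1,-1,-1,-1,-1,-1,-1],
  "xyz": [
    [0,0,0],
    [0,0,0],
    [0,0,0],
    [0.003,0,0.005],
    [0.005,0,0.01],
    [0.007,0,0.014],
    [0.01,0,0.014],
    [0.014,0,0.014],
    [0.019,0,0.014],
    [0.025,0,0.014],
    [0.03,0,0.014],
    [0.033,0,0.014],
    [0.033,0,0.014]
  ],
  "spin": [0,0,0,0,0,0,0,0,0,0,0,0,0],
  "grip_force": 110
}}

```text
clock: 15.53
position: [614.8, 34.7, 207.1]
tcp_rot: [0.004, 1.0, 0.0, 0.0]
contact_force: [-0.5, 0.0, -1.9]
finger_gap: 12.4
```

Run:
```python
from h import *
st()
for c in('side','scene'):
    pic(c,'i_%s.png'%c,(200,120,320,210),6); marks('scoop scoop_grip scoop_mouth tile0',c)
```

```text
t 15.53 p [614.8  34.7 207.1] jaw yaw 89.5 tilt z [ 0.  0. -1.] F [-0.5  0.  -1.9] gap 12.4 q [ 0.06  0.35 -0.05  1.17  0.    0.06]
side scoop [([575.9, 35.1, 90.8], 0.83)]
side scoop_grip [([613.3, 33.5, 188.2], 0.91), ([693.8, 34.7, 176.8], 0.65)]
side scoop_mouth []
side tile0 [([553.2, -314.1, 24.2], 0.26)]
scene scoop [([571.9, 33.3, 83.7], 0.73)]
scene scoop_grip [([616.3, 32.4, 183.5], 0.67), ([649.8, 179.3, 0.6], 0.19)]
scene scoop_mouth [([621.5, 35.4, 88.0], 0.7), ([607.6, 35.0, 1.1], 0.64)]
scene tile0 []
```

View pics/i_scene.png

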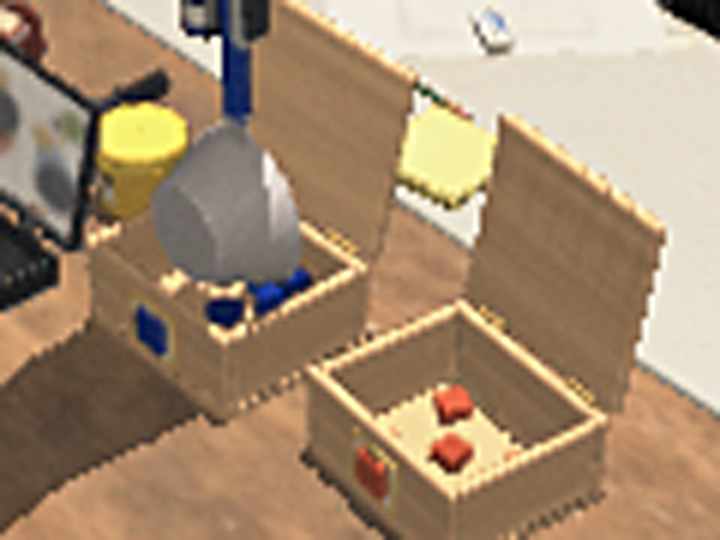

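>>> {"name": "arm_command", "arguments": {
  "gripper": [-1,-1,-1,-1,-1,-1,-1,-1,-1,-1,-1,-1,-1,-1,-1,-1],
  "xyz": [
    [0,0,-0.006],
    [-0.02,0,-0.006],
    [0.008,0,-0.006],
    [-0.02,0,-0.006],
    [0.008,0,-0.006],
    [-0.02,0,-0.006],
    [0.008,0,-0.006],
    [0.008,0,0.006],
    [0.008,0,-0.018],
    [0.008,0,0.004],
    [-0.02,0,-0.006],
    [0.008,0,-0.006],
    [-0.02,0,-0.006],
    [0.008,0,-0.006],
    [0.008,0,-0.006],
    [0.008,0,-0.006]
  ],
  "spin": [0,0,0,0,0,0,0,0,0,0,0,0,0,0,0,0],
  "grip_force": 110
}}

```text
clock: 17.37
position: [606.6, 34.7, 211.7]
tcp_rot: [0.004, 1.0, -0.0, -0.001]
contact_force: [0.8, 0.4, -0.3]
finger_gap: 12.2
```

Run:
```python
from h import *
st()
for c in('side','scene'):
    pic(c,'j_%s.png'%c,(200,120,320,210),4); marks('scoop scoop_mouth',c)
a=cv2.imread('pics/j_scene.png');b=cv2.imread('pics/j_side.png');cv2.imwrite('pics/j.png',cv2.resize(np.vstack([a[:,:],b]),None,fx=1,fy=.83))
st()
```

```text
t 17.37 p [606.6  34.7 211.7] jaw yaw 89.5 tilt z [-0.002 -0.    -1.   ] F [ 0.8  0.4 -0.3] gap 12.2 q [ 0.06  0.34 -0.06  1.18  0.    0.07]
side scoop [([565.0, 38.3, 96.9], 0.91)]
side scoop_mouth [([615.7, 36.7, 98.7], 0.79)]
scene scoop [([568.6, 33.9, 92.9], 0.88)]
scene scoop_mouth [([618.3, 32.9, 93.4], 0.97), ([690.6, 37.4, 175.4], 0.44)]
t 17.67 p [608.3  34.8 214. ] jaw yaw 89.5 tilt z [ 0.003  0.    -1.   ] F [ 0.2 -0.6 -1.7] gap 12.4 q [ 0.06  0.34 -0.06  1.18 -0.    0.07]
```

View pics/j.png

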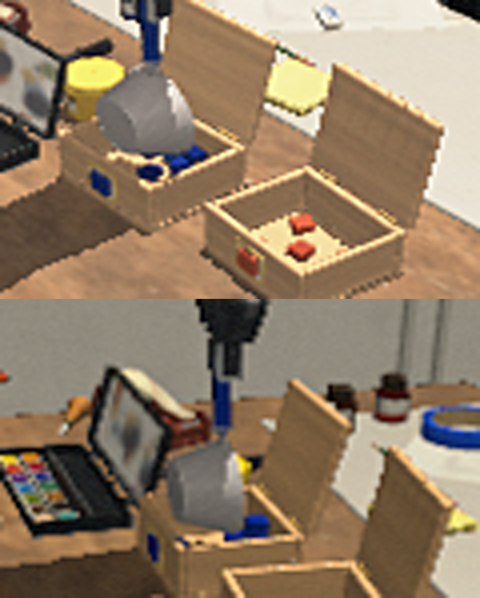

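Run:
```python
from h import *
f=[]
for i in range(10):
    im=bot.read_camera('wrist'); f.append(bot.observe()['contact_force'])
f=np.array(f);print(f.mean(0),f.std(0)/10**.5)
cv2.imwrite('pics/k.png',im[:,:,::-1])
for n in ('tile0','scoop','scoop_mouth'):
  print(n,[(np.round(d['position']).tolist(),round(d['p'],2)) for d in bot.mark_of(n,'wrist')])
bot.read_camera('scene')
for f in (bot.mark_of,bot.boxes_of): print([(np.round(d['position']).tolist(),round(d['p'],2)) for d in f('tile0','scene')])
```

```text
[-0.09585502  0.27434731 -1.32586528] [0.19336973 0.12132645 0.11191666]
tile0 [([645.0, 48.0, 49.0], 0.4)]
scoop [([568.0, 40.0, 93.0], 0.75)]
scoop_mouth []
[([641.0, 19.0, 26.0], 0.47)]
[]
```

View pics/k.png

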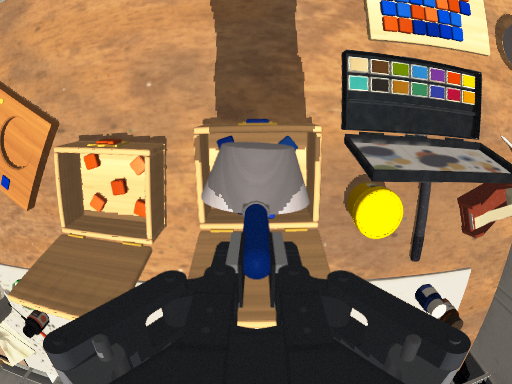

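>>> {"name": "arm_command", "arguments": {
  "gripper": [-1,-1,-1,-1,-1,-1,-1,-1,-1,-1,-1,-1,-1,-1,-1,-1,-1,-1,-1],
  "xyz": [
    [0,0,-0.03],
    [0,0,-0.06],
    [0.01,0,-0.08],
    [0.03,0,-0.08],
    [0.05,0,-0.08],
    [0.075,0,-0.08],
    [0.1,-0.005,-0.08],
    [0.125,-0.01,-0.07],
    [0.15,-0.015,-0.06],
    [0.164,-0.015,-0.04],
    [0.164,-0.015,-0.02],
    [0.164,-0.015,0],
    [0.164,-0.015,0.015],
    [0.164,-0.015,0.025],
    [0.164,-0.015,0.029],
    [0.164,-0.015,0.029],
    [0.164,-0.015,0.029],
    [0.164,-0.015,0.029],
    [0.164,-0.015,0.029]
  ],
  "spin": [0,0,0,-5,-12,-19,-26,-33,-40,-47,-54,-61,-68,-75,-82,-85,-85,-85,-85],
  "grip_force": 110
}}

```text
clock: 20.05
position: [443.5, 21.2, 183.9]
tcp_rot: [-0.672, 0.741, -0.0, 0.0]
contact_force: [0.1, -0.1, -1.2]
finger_gap: 12.5
```

Run:
```python
from h import *
st()
for c in('side','scene'):
    pic(c,'l_%s.png'%c,(140,100,320,235),4); marks('scoop scoop_grip scoop_mouth',c)
p,r=st(); print(r)
```

```text
t 20.05 p [443.5  21.2 183.9] jaw yaw 174.4 tilt z [ 0.001  0.    -1.   ] F [ 0.1 -0.1 -1.2] gap 12.5 q [ 0.05  0.05 -0.48  1.04  0.   -1.43]
side scoop [([449.4, 31.6, 68.2], 0.6), ([441.7, -19.0, 67.1], 0.58)]
side scoop_grip [([441.9, 17.4, 165.1], 0.64)]
side scoop_mouth [([448.1, 31.7, 72.9], 0.64), ([555.3, -317.1, 25.1], 0.28)]
scene scoop [([434.5, -17.8, 61.2], 0.68), ([385.3, -501.8, 0.0], 0.35)]
scene scoop_grip [([443.7, 17.5, 163.4], 0.76)]
scene scoop_mouth [([446.1, 29.5, 63.6], 0.89)]
t 20.45 p [443.3  21.1 183.7] jaw yaw 174.5 tilt z [ 0. -0. -1.] F [ 0.2 -1.  -0.8] gap 12.1 q [ 0.05  0.05 -0.48  1.04 -0.   -1.43]
[[-9.59204048e-02 -9.95389000e-01  1.20518837e-04]
 [-9.95389007e-01  9.59204051e-02 -3.07218387e-06]
 [-8.50219764e-06 -1.20257811e-04 -9.99999993e-01]]
```

>>> {"name": "arm_command", "arguments": {
  "gripper": [-1,-1,-1,-1,-1,-1,-1,-1,-1,-1,-1,-1,-1,-1,-1,-1,-1,-1,-1,-1],
  "xyz": [
    [0,0,0.01],
    [0,0,0.018],
    [0.005,0,0.021],
    [0.015,0,0.022],
    [0.028,0,0.023],
    [0.043,0,0.028],
    [0.059,0,0.033],
    [0.074,0,0.036],
    [0.089,0,0.039],
    [0.104,0,0.044],
    [0.118,0,0.05],
    [0.131,0,0.057],
    [0.144,0,0.066],
    [0.156,0,0.075],
    [0.167,0,0.086],
    [0.186,0,0.109],
    [0.201,0,0.135],
    [0.211,0,0.155],
    [0.211,0,0.162],
    [0.211,0,0.162]
  ],
  "spin": [0,0,0,0,0,0,0,0,0,0,0,0,0,0,0,0,0,0,0,0],
  "grip_force": 20
}}

```text
clock: 22.12
position: [421.7, -188.8, 20.1]
tcp_rot: [-0.672, 0.741, 0.001, -0.001]
contact_force: [-0.9, -0.7, 5.1]
finger_gap: 12.1
```

Run:
```python
from h import *
st()
for c in('side','scene','wrist'):
    pic(c,'m_%s.png'%c); marks('scoop scoop_grip scoop_mouth tile0',c)
```

```text
t 22.12 p [ 421.7 -188.8   20.1] jaw yaw 174.4 tilt z [-0.003  0.001 -1.   ] F [-0.9 -0.7  5.1] gap 12.1 q [-0.42  0.26 -0.65  0.66 -0.   -1.89]
side scoop [([439.2, -51.3, 2.5], 0.62)]
side scoop_grip [([422.8, -151.6, 41.4], 0.52)]
side scoop_mouth [([437.8, -51.1, 51.4], 0.57), ([382.7, -496.8, -3.0], 0.44)]
side tile0 [([646.7, 45.0, 50.3], 0.59)]
scene scoop [([435.6, -51.2, -2.5], 0.73)]
scene scoop_grip [([428.0, -153.2, 42.3], 0.85)]
scene scoop_mouth [([439.4, -52.5, 48.3], 0.64)]
scene tile0 []
wrist scoop []
wrist scoop_grip [([426.1, -150.0, 46.6], 0.96)]
wrist scoop_mouth []
wrist tile0 [([553.2, -318.6, 19.6], 0.58)]
```

View pics/m_wrist.png

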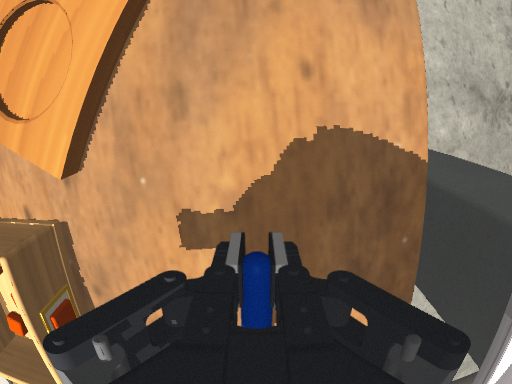

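>>> {"name": "arm_command", "arguments": {
  "gripper": [0,0,0,0,0,0,0,0,0,0],
  "xyz": [
    [0,0,0],
    [0,0,0],
    [0,0,0],
    [0,0,-0.03],
    [0,0,-0.06],
    [0,0,-0.09],
    [-0.03,0,-0.12],
    [-0.06,0,-0.13],
    [-0.085,0,-0.13],
    [-0.085,0,-0.13]
  ],
  "spin": [0,0,0,0,0,0,0,0,0,0],
  "grip_force": 20
}}

```text
clock: 23.7
position: [432.1, -101.7, 152.7]
tcp_rot: [-0.674, 0.739, -0.001, 0.001]
contact_force: [-0.4, -0.5, -0.7]
finger_gap: 42.8
```

Run:
```python
from h import *
st()
pic('wrist','n.png'); marks('scoop scoop_grip scoop_mouth stand_hole0 tile0','wrist')
pic('scene','n1.png',(210,130,290,190),7);marks('tile0','scene')
pic('side','n2.png',(225,140,295,215),5);marks('tile0','side')
w=cv2.imread('pics/n.png'); h=cv2.cvtColor(w,cv2.COLOR_BGR2HSV)
m=cv2.inRange(h,(105,120,50),(130,255,255)); cv2.imwrite('pics/nm.png',m)
n,_,s,_=cv2.connectedComponentsWithStats(m); print(s[s[:,4]>30])
A=cv2.resize(w[60:360,150:350],(320,480)); A=cv2.resize(w[60:330,110:400],(400,372));B=cv2.resize(cv2.imread('pics/n1.png'),(400,300));C=cv2.resize(cv2.imread('pics/n2.png'),(400,429))
out=np.zeros((600,800,3),np.uint8); out[:372,:400]=A; out[:300,400:]=B; out[300:600,400:]=cv2.resize(C,(400,300)); cv2.imwrite('pics/o.png',out)
```

```text
t 23.7 p [ 432.1 -101.7  152.7] jaw yaw 174.7 tilt z [ 0.002  0.001 -1.   ] F [-0.4 -0.5 -0.7] gap 42.8 q [-0.23  0.07 -0.53  0.97  0.   -1.71]
wrist scoop [([436.4, -49.9, 0.7], 0.6)]
wrist scoop_grip [([426.8, -153.1, 43.7], 0.94)]
wrist scoop_mouth [([439.1, -53.6, 47.4], 0.62)]
wrist stand_hole0 []
wrist tile0 [([646.0, 22.2, 22.8], 0.59)]
scene tile0 [([647.3, 44.0, 46.8], 0.37)]
side tile0 [([648.0, 42.8, 49.4], 0.58)]
[[     0      0    512    384 194748]
 [   248     80     19     93   1673]
 [   251    177     13      4     44]
 [    97    284     13      6     49]
 [    87    292      9      8     41]
 [   116    317     10     10     52]]
```

View pics/o.png

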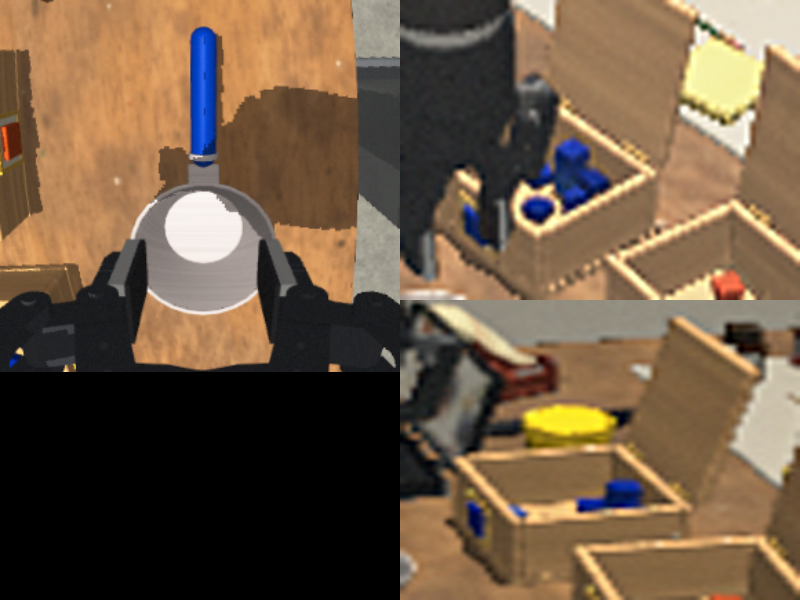

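>>> {"name": "arm_command", "arguments": {
  "gripper": [0,0,0,0,0,0,0,0,-1,-1,-1,-1,-1,-1,-1,-1,-1,-1,-1],
  "xyz": [
    [0.03,-0.0005,0],
    [0.0555,-0.0005,0],
    [0.0555,-0.0005,0.03],
    [0.0555,-0.0005,0.07],
    [0.0555,-0.0005,0.105],
    [0.0555,-0.0005,0.131],
    [0.0555,-0.0005,0.131],
    [0.0555,-0.0005,0.131],
    [0.0555,-0.0005,0.131],
    [0.0555,-0.0005,0.131],
    [0.0555,-0.0005,0.131],
    [0.0555,-0.0005,0.131],
    [0.0555,-0.0005,0.131],
    [0.0555,-0.0005,0.131],
    [0.0555,-0.0005,0.12],
    [0.0555,-0.0005,0.1],
    [0.0555,-0.0005,0.07],
    [0.0555,-0.0005,0.04],
    [0.0555,-0.0005,0.018]
  ],
  "spin": [0,0,0,0,0,0,0,0,0,0,0,0,0,0,0,0,0,0,0],
  "grip_force": 90
}}

```text
clock: 25.78
position: [426.3, -159.4, 135.5]
tcp_rot: [-0.672, 0.74, -0.0, 0.0]
contact_force: [0.7, -0.1, -1.1]
finger_gap: 13.5
```

Run:
```python
from h import *
to((448,-317,135))
```

```text
t 25.78 p [ 426.3 -159.4  135.5] jaw yaw 174.5 tilt z [ 0.  0. -1.] F [ 0.7 -0.1 -1.1] gap 13.5 q [-0.36  0.11 -0.53  0.93  0.   -1.83]
(448, -317, 135) -> [0.155, -0.037, 0.001]
```

>>> {"name": "arm_command", "arguments": {
  "gripper": [-1,-1,-1,-1,-1,-1,-1,-1,-1,-1,-1,-1,-1,-1,-1,-1],
  "xyz": [
    [0.01,-0.002,0],
    [0.025,-0.005,0],
    [0.04,-0.008,0],
    [0.055,-0.011,0],
    [0.07,-0.014,0],
    [0.085,-0.017,0],
    [0.1,-0.02,0],
    [0.115,-0.024,0],
    [0.13,-0.028,0],
    [0.14,-0.031,0],
    [0.15,-0.033,0],
    [0.155,-0.034,0],
    [0.155,-0.034,0],
    [0.155,-0.034,0],
    [0.155,-0.034,0],
    [0.155,-0.034,0]
  ],
  "spin": [7,14,21,28,35,42,49,56,63,70,77,84,84,84,84,84],
  "grip_force": 90
}}

```text
clock: 27.12
position: [445.2, -316.4, 133.5]
tcp_rot: [-0.006, 1.0, 0.0, -0.0]
contact_force: [-0.2, -1.1, -0.9]
finger_gap: 13.5
```

Run:
```python
from h import *
st()
for c in('side','scene','wrist'):
    pic(c,'p_%s.png'%c); marks('scoop scoop_grip scoop_mouth stand_hole0',c)
```

```text
t 27.12 p [ 445.2 -316.4  133.5] jaw yaw 90.7 tilt z [-0.001  0.001 -1.   ] F [-0.2 -1.1 -0.9] gap 13.5 q [-0.62  0.27 -0.33  0.97  0.   -0.63]
side scoop [([552.2, -314.1, 112.6], 0.83)]
side scoop_grip [([447.9, -317.8, 153.0], 0.64)]
side scoop_mouth [([556.7, -311.0, 162.2], 0.96)]
side stand_hole0 [([555.4, -315.6, 19.2], 0.77)]
scene scoop [([551.0, -313.6, 106.9], 0.6), ([642.6, 20.1, 23.9], 0.57)]
scene scoop_grip [([453.0, -315.7, 148.7], 0.97)]
scene scoop_mouth [([553.9, -317.1, 159.2], 0.91)]
scene stand_hole0 [([554.9, -315.4, 24.1], 0.85)]
wrist scoop []
wrist scoop_grip [([452.4, -316.5, 155.3], 0.67)]
wrist scoop_mouth []
wrist stand_hole0 [([660.1, 41.2, 55.4], 0.64), ([643.6, 46.8, 38.1], 0.6)]
```

>>> {"name": "arm_command", "arguments": {
  "gripper": [-1,-1,-1,-1,-1,-1,-1,-1,-1],
  "xyz": [
    [0,-0.002,0.025],
    [0,-0.002,0.05],
    [0,-0.002,0.075],
    [0,-0.002,0.085],
    [0,-0.002,0.092],
    [0,-0.002,0.097],
    [0,-0.002,0.101],
    [0,-0.002,0.101],
    [0,-0.002,0.101]
  ],
  "spin": [0,0,0,0,0,0,0,0,0],
  "grip_force": 90
}}

```text
clock: 28.62
position: [446.2, -319.5, 33.5]
tcp_rot: [-0.005, 1.0, -0.0, 0.001]
contact_force: [-0.2, 1.5, -0.1]
finger_gap: 13.6
```

Run:
```python
from h import *
st()
for c in('side','scene'):
    pic(c,'q_%s.png'%c); marks('scoop scoop_grip scoop_mouth stand_hole0',c)
st()
```

```text
t 28.62 p [ 446.2 -319.5   33.5] jaw yaw 90.5 tilt z [ 0.001 -0.001 -1.   ] F [-0.2  1.5 -0.1] gap 13.6 q [-0.62  0.38 -0.44  0.75  0.   -0.63]
side scoop [([553.8, -315.1, 11.0], 0.59)]
side scoop_grip [([452.8, -321.1, 54.3], 0.92)]
side scoop_mouth [([557.4, -317.2, 61.1], 0.94)]
side stand_hole0 [([555.3, -317.5, 26.6], 0.6)]
scene scoop [([552.8, -319.7, 7.6], 0.85)]
scene scoop_grip [([453.3, -321.6, 51.1], 0.85)]
scene scoop_mouth [([555.7, -314.8, 59.9], 0.56)]
scene stand_hole0 [([554.3, -317.4, 20.9], 0.74)]
t 29.12 p [ 445.7 -319.3   32.9] jaw yaw 90.5 tilt z [ 0.001 -0.    -1.   ] F [ 0.7  0.1 -0.2] gap 13.6 q [-0.62  0.38 -0.44  0.75 -0.   -0.63]
```

>>> {"name": "arm_command", "arguments": {
  "gripper": [-1,-1,0,0,0,0,0,0,-1,-1,-1,-1],
  "xyz": [
    [0,0,0.001],
    [0,0,0.001],
    [0,0,0.001],
    [0,0,0.001],
    [0,0,0.001],
    [0,0,-0.02],
    [0,0,-0.06],
    [0,0,-0.1],
    [0,0,-0.14],
    [0,0,-0.18],
    [0,0,-0.215],
    [0,0,-0.215]
  ],
  "spin": [0,0,0,0,0,0,0,0,0,0,0,0],
  "grip_force": 60
}}

```text
clock: 30.12
position: [448.6, -321.4, 255.5]
tcp_rot: [-0.004, 1.0, -0.003, 0.005]
contact_force: [1.2, -0.3, 0.3]
finger_gap: 0.3
```

Run:
```python
from h import *
for c in('side','scene','wrist'):
    pic(c,'r_%s.png'%c); marks('scoop scoop_grip scoop_mouth stand_hole0 lid_blue_edge',c)
to((560,-100,260),(735,36,260),(735,36,160))
```

```text
side scoop [([555.1, -315.3, 10.9], 0.9)]
side scoop_grip [([451.4, -318.9, 52.2], 0.64)]
side scoop_mouth [([553.7, -317.6, 63.0], 0.68)]
side stand_hole0 [([552.2, -314.7, 23.5], 0.67)]
side lid_blue_edge [([691.4, 34.5, 177.3], 0.76), ([534.7, -374.2, 2.2], 0.49)]
scene scoop [([552.3, -318.6, 7.3], 0.94)]
scene scoop_grip [([452.5, -320.1, 50.7], 0.56)]
scene scoop_mouth [([552.6, -315.3, 57.1], 0.65)]
scene stand_hole0 [([555.5, -314.8, 22.0], 0.96)]
scene lid_blue_edge [([694.7, 40.4, 175.4], 0.89)]
wrist scoop [([554.4, -313.0, 10.2], 0.91)]
wrist scoop_grip [([452.2, -317.1, 53.0], 0.67), ([659.9, 35.3, 53.8], 0.48)]
wrist scoop_mouth []
wrist stand_hole0 []
wrist lid_blue_edge [([688.0, 34.2, 176.7], 0.71)]
t 31.02 p [ 445.5 -319.2  247.7] jaw yaw 90.5 tilt z [ 0. -0. -1.] F [ 0.2  0.7 -1.1] gap -0.0 q [-0.62  0.21 -0.15  1.22 -0.   -0.63]
(560, -100, 260) -> [-0.116, 0.218, -0.012]
(735, 36, 260) -> [-0.293, 0.353, -0.012]
(735, 36, 160) -> [-0.293, 0.353, 0.088]
```

>>> {"name": "arm_command", "arguments": {
  "gripper": [-1,-1,-1,-1,-1,-1,-1,-1,-1,-1,-1,-1,-1,-1,-1,-1,-1,-1,-1,-1],
  "xyz": [
    [-0.02,0.024,-0.042],
    [-0.295,0.353,-0.042],
    [-0.295,0.353,-0.042],
    [-0.295,0.353,-0.042],
    [-0.295,0.353,-0.042],
    [-0.295,0.353,-0.042],
    [-0.295,0.353,-0.042],
    [-0.295,0.353,-0.042],
    [-0.295,0.353,-0.042],
    [-0.295,0.353,-0.042],
    [-0.295,0.353,-0.042],
    [-0.295,0.353,-0.042],
    [-0.295,0.353,-0.042],
    [-0.295,0.353,-0.042],
    [-0.295,0.353,-0.042],
    [-0.295,0.353,0],
    [-0.295,0.353,0.04],
    [-0.295,0.353,0.08],
    [-0.295,0.353,0.098],
    [-0.295,0.353,0.098]
  ],
  "spin": [0,0,0,0,0,0,0,0,0,0,0,0,0,0,0,0,0,0,0,0],
  "grip_force": 60
}}

```text
clock: 32.68
position: [732.7, 34.4, 144.1]
tcp_rot: [-0.003, 1.0, -0.0, -0.005]
contact_force: [0.1, -0.3, -0.8]
finger_gap: -0.0
```

Run:
```python
from h import *
for c in('side','scene'):
    pic(c,'s_%s.png'%c); marks('lid_blue_edge lid_blue_hinge',c)
st()
```

```text
side lid_blue_edge [([694.4, 36.7, 175.2], 0.65), ([554.2, -314.4, 60.3], 0.65)]
side lid_blue_hinge [([661.1, 37.0, 60.9], 0.66)]
scene lid_blue_edge [([694.3, 41.3, 176.7], 0.74), ([389.5, -501.2, 1.5], 0.67)]
scene lid_blue_hinge [([662.8, 39.7, 63.3], 0.86)]
t 32.98 p [738.9  36.1 152.8] jaw yaw 90.5 tilt z [ 0.005  0.    -1.   ] F [0.7 0.1 0.1] gap -0.2 q [ 0.05  0.61  0.23  1.19 -0.    0.04]
```

>>> {"name": "arm_command", "arguments": {
  "gripper": [-1,-1,-1,-1,-1,-1,-1,-1,-1,-1,-1,-1,-1,-1,-1,-1,-1,-1,-1],
  "xyz": [
    [0.015,0,0.003],
    [0.03,0,0.003],
    [0.045,0,0.003],
    [0.06,0,0.003],
    [0.078,0,0.004],
    [0.095,0,0.005],
    [0.11,0,0.006],
    [0.121,0,0.013],
    [0.131,0,0.02],
    [0.14,0,0.029],
    [0.148,0,0.038],
    [0.156,0,0.052],
    [0.162,0,0.068],
    [0.164,0,0.076],
    [0.165,0,0.082],
    [0.165,0,0.085],
    [0.165,0,0.087],
    [0.165,0,0.087],
    [0.165,0,0.087]
  ],
  "spin": [0,0,0,0,0,0,0,0,0,0,0,0,0,0,0,0,0,0,0],
  "grip_force": 60
}}

```text
clock: 34.57
position: [572.9, 35.1, 68.9]
tcp_rot: [-0.004, 1.0, 0.0, 0.001]
contact_force: [-19.1, -1.0, 45.1]
finger_gap: -0.2
```

Run:
```python
from h import *
st()
for c in('side','scene'):
    pic(c,'t_%s.png'%c,(150,100,310,220),5); marks('lid_blue_edge lid_blue_hinge',c)
st()
```

```text
t 34.57 p [572.9  35.1  68.9] jaw yaw 90.5 tilt z [ 0.003  0.    -1.   ] F [-19.1  -1.   45.1] gap -0.2 q [ 0.06  0.38 -0.35  0.84  0.    0.05]
side lid_blue_edge [([535.6, 34.3, 63.0], 0.64)]
side lid_blue_hinge [([658.0, 36.0, 59.1], 0.89)]
scene lid_blue_edge [([541.1, 36.6, 66.3], 0.9)]
scene lid_blue_hinge [([660.7, 39.5, 61.4], 0.92)]
t 34.87 p [572.9  35.1  68.9] jaw yaw 90.5 tilt z [ 0.003  0.    -1.   ] F [-19.6  -0.8  46. ] gap -0.0 q [ 0.06  0.38 -0.35  0.84  0.    0.05]
```

>>> {"name": "arm_command", "arguments": {
  "gripper": [-1,-1,-1,-1,-1,-1,-1,-1],
  "xyz": [
    [0,0,-0.004],
    [0,0,-0.02],
    [0,0,-0.06],
    [0,0,-0.1],
    [0.02,0,-0.14],
    [0.05,0,-0.16],
    [0.05,0,-0.16],
    [0.05,0,-0.16]
  ],
  "spin": [0,0,0,0,0,0,0,0]
}}

```text
clock: 35.53
position: [523.6, 34.7, 225.6]
tcp_rot: [-0.004, 1.0, 0.0, 0.003]
contact_force: [-0.1, -0.7, -0.6]
finger_gap: 0.0
```

Run:
```python
from h import *
for c in('side','scene'):
    pic(c,'u_%s.png'%c); marks('lid_blue_edge lid_blue_hinge scoop scoop_grip stand_hole0 box_terra pot_yellow cork_block tile0',c)
    print([(np.round(d['position']).tolist(),round(d['p'],2)) for d in bot.boxes_of('lid_terra',c)])
st()
# bench colour change between first and last scene pictures
a=cv2.imread('pics/a.png');b=cv2.imread('pics/u_scene.png')
d=(cv2.absdiff(a,b).max(2)>60).astype('uint8'); n,_,s,_=cv2.connectedComponentsWithStats(d); print(s[1:][s[1:,4]>15])
```

```text
side lid_blue_edge [([538.9, 32.8, 61.9], 0.76), ([450.8, -323.8, 53.8], 0.69)]
side lid_blue_hinge [([659.5, 32.2, 57.1], 0.68), ([647.1, 179.2, 5.3], 0.52)]
side scoop [([557.1, -313.7, 12.9], 0.83)]
side scoop_grip [([449.8, -321.9, 52.4], 0.81)]
side stand_hole0 [([554.0, -316.9, 24.3], 0.89)]
side box_terra [([620.2, -145.3, 1.4], 0.88)]
side pot_yellow [([650.4, 179.9, 2.7], 0.48), ([449.3, -322.6, 51.1], 0.44)]
side cork_block [([382.7, -499.6, -0.2], 0.86)]
side tile0 []
[]
scene lid_blue_edge [([539.5, 40.3, 67.3], 0.76)]
scene lid_blue_hinge [([658.1, 34.9, 64.4], 0.96)]
scene scoop [([551.8, -317.8, 7.5], 0.89)]
scene scoop_grip [([455.5, -319.7, 46.3], 0.85)]
scene stand_hole0 [([554.3, -319.1, 22.4], 0.63)]
scene box_terra [([622.7, -148.7, 2.6], 0.71)]
scene pot_yellow [([648.4, 180.9, -0.4], 0.58)]
scene cork_block [([388.0, -500.0, 0.1], 0.73)]
scene tile0 []
[([684.0, -158.0, 125.0], 0.64)]
t 36.63 p [522.3  34.5 222.7] jaw yaw 90.5 tilt z [ 0. -0. -1.] F [1.  0.2 1. ] gap -0.3 q [ 0.07  0.17 -0.25  1.15 -0.    0.06]
[[  23    0   19   30  371]
 [ 188    0   46  133 3465]
 [   0   22   73  163 5133]
 [  35   31    9   13   42]
 [  14   51   16    4   33]
 [ 241  118   29   35  514]
 [ 212  146   49   31  642]
 [  73  168    8   16   61]
 [ 211  173   25   20   87]
 [   0  174   20   31  162]
 [  85  176   17   40  224]
 [ 161  180   82   58 1795]
 [  41  183   28   18   69]
 [  48  189   21   17   62]
 [   0  208   32   28  579]
 [ 262  213   53   38  796]
 [ 103  227   33   29  463]
 [ 260  246   21   17  108]
 [  11  255   38   49  728]
 [  34  260    6    5   18]
 [  97  269   13   16   65]
 [  55  285   39   14  250]
 [  41  286   12    8   26]
 [  58  300   22    8   76]
 [ 159  353    9   16   39]]
```

All the checks agree: the lid is shut, the scoop is in the hollow, and the terracotta lid is open.

```bash
python3 -c "
from workcell import bot
print(bot.job_done())"
```

```text
the job is handed in; nothing more can be done
None
```

The job is done and handed in at about 36.6 s of robot time.

**What I did**
- **Pour:** the tool always points straight down, so I gripped the scoop's handle near its end. I pitched the scoop to about 45° on the bench, then to about 90° with its lip against the blue box's far inner wall, and shook the tiles out.
- **Scoop:** I set it level again on the bench and stood it in the blue-marked hollow.
- **Lid:** I pushed the blue box's lid down from behind.

**Last checks**
- **Tiles:** a close wrist picture showed the cup empty and the tiles heaped inside the blue box. I did not count all five one by one. The networks' highest reading of a tile was about z = 50, under the 60 mm rim.
- **Scoop:** its base was found at about (554, -316, 10) and the hollow's centre at (554, -318), so it sits level in the hollow.
- **Lid:** the free edge read z of about 62–67 (shut is 64.5), and the fingertip stopped on it at z = 68.9, which matches the shut lid's top at 69.
- **Other things:** the terracotta box, pot and cork block are within 4 mm of their first readings. The scene camera still found the terracotta lid standing, but the side camera's network missed it.

**Not as planned**
- The first grip held the scoop too firmly to let it pitch, so I put it down and gripped nearer the handle's end.
- The fingertips pressed the shut lid with about 46 N vertically, more than I meant. That was the fingertips, not the arm or the gripper's body, which have the 40 N limit.
- The picture limit was reached, so I checked the shut lid and the end state by measurement only.

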